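Make up the lamp-and-standard trays for two spectrometer runs

ROBOT

A 7-joint arm with a two-finger parallel gripper is mounted at the origin on the work surface. World frame = base frame: x ahead of the robot, y to its left, z up, the work surface at z = 0. Lengths are in m, angles in rad, forces in N, time in s.
With the tool pointing down it reaches from about 0.4 to 0.85 m from the base axis. Payload 6.9 kg.
Tool frame: the origin (TCP) lies midway between the tips of the shut fingers; the grasp point (between the pads) lies behind it (ctrl.pinch_z is the z of the grasp point in the tool frame, in m); z points along the fingers, y is the line along which they close (so a half turn about z gives the same grasp; the last joint's range is limited). The gripper opens to 85 mm and grips with 20 to 120 N. Pads are 22 mm wide; open, the fingers measure 114 mm over their backs; the gripper's body (76 mm by 85 mm) begins 54 mm behind the grasp point. The pads swing forward as they close: fully open they stand 13 mm farther back than shut.
Start: joints at [-1.067, 0.507, -0.238, 1.5, 0.126, 1.149, -0.155], TCP at [0.242, 0.576, 0.231] pointing down, gripper open.
Joint ranges: [-3.08, 3.08], [-0.24, 2.05], [-1.43, 1.35], [0, 2.5], [-1.52, 4.66], [0.17, 1.96], [-2.89, 2.89]. Speed limits (rad/s): [2.39, 2.39, 3.14, 3.14, 3.14, 3.14, 3.14].

INTERFACE

Orientations are given as a unit quaternion [w, x, y, z].
In Python, from station import ctrl, get_state, vision, ticket, models gives the robot as it stands. Calls block until the motion is done:
- ctrl.movep(position, orientation): joint-space move of the TCP to a pose.
- ctrl.movel(position, frame=None, max_speed=0.15): straight line of the TCP; frame=None keeps the orientation; max_speed is the mean speed in m/s.
- ctrl.set_joints(angles): joint-space move.
- ctrl.ungrasp() and ctrl.close_gripper(force=None): open the fingers fully, or close them until they stop; force is the grip in N (None keeps the last).
- ctrl.pause(seconds).
- ctrl.ik(position, orientation): joint angles nearest the present ones, or None.
- get_state(): the state.
- vision.grab_frame(name): name is "side" or "top" or "wrist"; returns (picture, depth): 480x640x3 uint8, blue, green, red; 480x640 float32, m along the optical axis (not along the pixel's ray), 0 where there is no reading.
- vision.camera_info(name): a dict with "mtx" (3x3 intrinsics, pixels), "R" (3x3) and "t" (3): a world point X has camera coordinates R X + t; the wrist camera has in their place "hand_eye" (4x4, takes a point from camera to tool coordinates, whose origin is the TCP and whose axes are the flange's). Camera axes: x right, y down, z forward; pixel columns grow to the right and rows downward; lengths in m; the calibration is good to about 2 mm. A picture is of the moment at which its call begins: read the wrist's pose just before it. camera_info takes no time and is no camera call.
A pose or a line that the arm cannot do raises ctrl.Unreachable and nothing moves.
- ticket.close_job(): hands the job in; it is judged then, once.
Trained networks look in the newest picture that a camera, given by its name, has taken for a name from the list of things; names that differ only in an ending like _2 or _b are one class to them, and where a whole thing is asked for, a point or a joint stands for the part that bears it (a point fixed in the world has none). Each returns a list of dicts, best first, with "p" (0 to 1); they miss things now and then, are a little off and sometimes report something else, mostly with a low value. They report only what shows in the picture. A call takes as long as a camera call.
- models.recognise(camera, target): "point" ([column, row] in pixels, amid what is visible of it).
- models.masks_of(camera, target): "mask" (480x640 bool, what is visible of it) and "point" ([column, row] in pixels, amid what is visible of it).
The state is a dict: "time": time; "qpos": joint angles; "qd": joint speeds; "tau": joint torques, N m; "tcp_pos": TCP position; "eef_rot": TCP orientation; "contact_force": force on the tool from outside, world axes, zero at the start; "wrist_torque": the same for the moment, N m; "width": finger opening in m; "gripper_force": force on a finger pad.
Only numpy, scipy, OpenCV 4.12 (cv2) and the standard library are available. Lean on these libraries where they do the work, as an engineer would, in place of code of your own. Each camera call takes 0.05 s, during which the arm holds its last target. There are 200 camera calls.

TASK

Make up the two trays for the next spectrometer runs. The square tray gets the thick lamp, laid in its long compartment, and the brown bottle and the stoppered volumetric flask, standing one to each of its smaller compartments; the narrow tray gets the thin lamp, laid in its long compartment, and the white jar, standing in its short one. Leave the beaker, the conical flask and the crucible where they stand.

Things in the scene. Friction and masses are not known exactly. Their poses are not given: they have to be found in the camera images.
- square_tray: Nearly square white tray, 196 (x) x 176 (y) mm, fixed. Origin: centre of underside, z up. Floor 3 mm thick; rims and dividers 4 mm thick, tops 14 mm above the bench. Three compartments (inside sizes, centres in mm from the origin): a long one on the +y side, 188 (x) x 76 (y), centre (0, 46); two smaller ones on the -y side, 92 (x) x 88 (y), centres (-48, -40) and (48, -40).
- narrow_tray: Long narrow white tray, 280 (x) x 92 (y) mm, fixed. Origin: centre of underside, z up. Floor 3 mm thick; rims and divider 4 mm thick, tops 14 mm above the bench. Two compartments (inside sizes, centres in mm from the origin): the long one at the -x end, 184 (x) x 84 (y), centre (-44, 0); the short one at the +x end, 84 x 84, centre (94, 0).
- thick_lamp: Thicker hollow-cathode lamp lying along its x, z up; 150 mm long plus 10 mm pins. Black square plug 50 x 50 mm at x -75 to -33 mm (its flat side stops rolling), clear glass tube 50 mm in diameter to x +35, then a 34 mm neck to x +75. Origin: on the underside, at mid-length, under the centre of mass (within 5 mm), 25 mm below the axis. About 0.18 kg.
- thin_lamp: Thinner hollow-cathode lamp lying along its x, z up; 150 mm long plus 10 mm pins. Black square plug 37 x 37 mm at x -75 to -40 mm (its flat side stops rolling), then a straight clear glass tube 37 mm in diameter to x +75. Origin: on the underside, at mid-length, under the centre of mass (within 5 mm), 18.5 mm below the axis. About 0.12 kg.
- amber_bottle: Brown glass bottle standing upright: straight body 50 mm in diameter up to 74 mm high, shoulder, then a black screw cap 28 mm in diameter from 88 mm to the top at 110 mm. Origin: centre of the underside; z up. About 0.16 kg.
- jar: Squat white plastic wide-mouth jar standing upright: body 58 mm in diameter up to 58 mm high, white screw lid 60 mm in diameter from 62 mm to the top at 84 mm. Origin: centre of the underside; z up. About 0.11 kg.
- flask: Small white plastic volumetric flask standing upright: pear-shaped body 47 mm in widest diameter (at 18 mm height) narrowing by 56 mm height to a straight neck 14 mm in diameter, free from 58 to 94 mm height; stopper 19 mm in diameter, top at 112 mm. Flat foot 34 mm in diameter. Origin: centre of the underside; z up. About 0.05 kg.
- beaker: Bystander: clear glass beaker, empty, about 48 mm in diameter, 60 mm high. Origin: centre of the underside.
- conical_flask: Bystander: clear glass conical flask, empty, 51 mm wide at the foot, no stopper, 85 mm high. Origin: centre of the underside.
- crucible: Bystander: small white porcelain crucible with a flat knobbed lid, 44 mm in diameter, 46 mm high. Origin: centre of the underside.

How it is judged:
At the end, for the whole second after the job is handed in: Both lamps lie flat (same side up as at the start) on the floors of the long compartments, thick in square, thin in narrow tray; bottle and flask upright, one in each small compartment of the square tray; jar upright in the narrow tray's short one; all within 0.12 rad, off the rims, at rest (x of thick_lamp in the frame of square_tray between -0.026 and 0.026 m and y of thick_lamp in the frame of square_tray between 0.024 and 0.068 m and z of thick_lamp in the frame of square_tray between 0 and 0.008 m and angle between each of thick_lamp, thin_lamp, amber_bottle, flask, jar's own z axis and vertical below 0.12 rad and linear speed of each of thick_lamp, thin_lamp, amber_bottle, flask, jar below 0.02 m/s and angular speed of each of thick_lamp, thin_lamp, amber_bottle, flask, jar below 0.2 rad/s and angle between the x axis of thick_lamp and the x axis of square_tray, either way round below 0.3 rad and x of thin_lamp in the frame of narrow_tray between -0.07 and -0.018 m and y of thin_lamp in the frame of narrow_tray between -0.03 and 0.03 m and z of thin_lamp in the frame of narrow_tray between 0 and 0.008 m and angle between the x axis of thin_lamp and the x axis of narrow_tray, either way round below 0.4 rad and z of amber_bottle in the frame of square_tray between 0 and 0.008 m and z of flask in the frame of square_tray between 0 and 0.008 m and x of jar in the frame of narrow_tray between 0.076 and 0.112 m and y of jar in the frame of narrow_tray between -0.018 and 0.018 m and z of jar in the frame of narrow_tray between 0 and 0.008 m and (((x of amber_bottle in the frame of square_tray between -0.074 and -0.022 m and y of amber_bottle in the frame of square_tray between -0.064 and -0.016 m) and (x of flask in the frame of square_tray between 0.022 and 0.074 m and y of flask in the frame of square_tray between -0.064 and -0.016 m)) or ((x of amber_bottle in the frame of square_tray between 0.022 and 0.074 m and y of amber_bottle in the frame of square_tray between -0.064 and -0.016 m) and (x of flask in the frame of square_tray between -0.074 and -0.022 m and y of flask in the frame of square_tray between -0.064 and -0.016 m)))); the robot touches nothing.
It fails at once if the beaker is pushed more than 30 mm from its place or tipped over (distance of beaker from where it was at the start of the episode above 0.03 m or angle between beaker's own z axis and vertical above 0.5 rad).
It fails at once if the conical flask is pushed more than 30 mm from its place or tipped over (distance of conical_flask from where it was at the start of the episode above 0.03 m or angle between conical_flask's own z axis and vertical above 0.5 rad).
It fails at once if the crucible is pushed more than 30 mm from its place or tipped over (distance of crucible from where it was at the start of the episode above 0.03 m or angle between crucible's own z axis and vertical above 0.5 rad).
It also fails if it takes over 141 s, if anything falls off the work surface, if the arm or the gripper's body presses on something with over 40 N, if the wrist force passes 120 N, or if a joint passes its speed limit or range.

## Working session

There is one attempt and no reset: what is moved stays moved. The work goes in short steps, each a Python script; the robot and the scene stay as the last script left them, time stands still between calls to the robot, and variables do not carry over. Pictures are saved under pics/ and viewed, at most 14 in all, crops included, and the job is handed in when it is done.

```bash
mkdir -p pics; ls
python3 - <<'E'
from station import ctrl,get_state,vision,models
import cv2,numpy as np
print(get_state()); print(ctrl.pinch_z)
for c in ["side","top"]:
    im,d=vision.grab_frame(c); cv2.imwrite(f"pics/{c}0.png",im); print(c,vision.camera_info(c),(d>0).mean())
print(vision.camera_info("wrist"))
E
```

```text
pics
{'time': 0.0, 'qpos': array([-1.06752321,  0.50833654, -0.23752818,  1.50115172,  0.12570771,
        1.14886404, -0.15477678]), 'qd': array([ 4.48450917e-04,  1.73084707e-04,  1.38266464e-03, -3.62257314e-05,
        1.44499308e-03, -5.98131267e-04, -3.96580661e-04]), 'tau': array([-3.72672321e-04, -6.20603371e+01, -2.18696527e+00, -2.49643993e+01,
        1.27028031e-02,  1.21263979e-02,  1.79380658e-05]), 'tcp_pos': array([0.24198133, 0.57571301, 0.23042406]), 'eef_rot': array([-1.57323606e-04,  1.97553957e-01,  9.80291616e-01, -8.70471298e-04]), 'contact_force': array([-0.38440605,  0.22495213,  0.15280097]), 'wrist_torque': array([ 0.01314245, -0.0462852 , -0.0057471 ]), 'gripper_force': 0.0, 'width': 0.0855606512134655}
-0.0187
side {'mtx': array([[492.21826619,   0.        , 320.8685569 ],
       [  0.        , 492.21826619, 237.1307511 ],
       [  0.        ,   0.        ,   1.        ]]), 'R': array([[-0.99438412, -0.10484725,  0.01439724],
       [-0.06564815,  0.50438875, -0.86097753],
       [ 0.08300932, -0.85708753, -0.50843919]]), 't': array([0.57068696, 0.076303
[... 238 characters left out ...]
 0.01170929],
       [-0.99533792,  0.00984308, -0.09594547],
       [ 0.09581781, -0.0127117 , -0.99531772]]), 't': array([-0.00319209,  0.58199808,  0.98392797])} 0.9957747395833333
{'mtx': array([[417.78748757,   0.        , 319.76408378],
       [  0.        , 417.78748757, 236.14863351],
       [  0.        ,   0.        ,   1.        ]]), 'hand_eye': array([[ 2.40392698e-04, -9.65895872e-01, -2.58930697e-01,
         6.60789130e-02],
       [ 9.99999588e-01,  5.60611814e-06,  9.07492525e-04,
         3.00868694e-04],
       [-8.75091688e-04, -2.58930809e-01,  9.65895476e-01,
        -1.42742431e-01],
       [ 0.00000000e+00,  0.00000000e+00,  0.00000000e+00,
         1.00000000e+00]])}
```

View pics/top0.png

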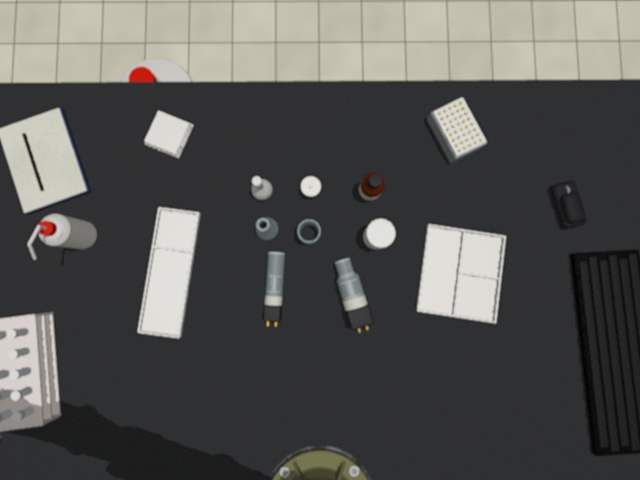

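View pics/side0.png

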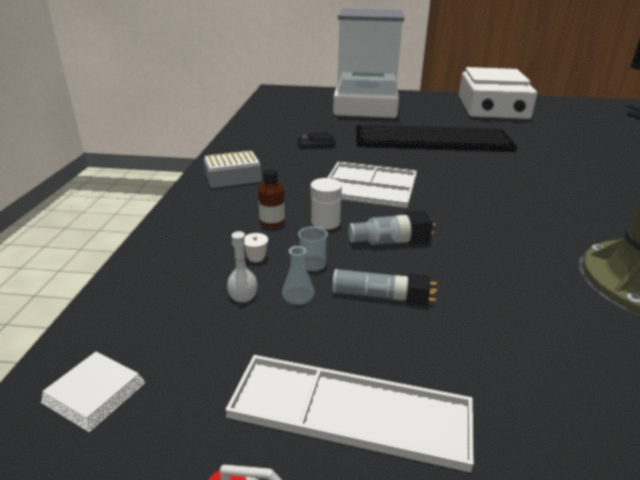

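The top view shows the square tray near (460,273), the narrow tray near (168,273), the thin lamp at (274,288) and the thick lamp at (352,295). The jar is at (380,234), the bottle at (372,187) and the flask at (261,188). The bystanders are the crucible at (311,187), the conical flask at (266,228) and the beaker at (309,231). The side view matches.

```bash
cat > h.py <<'E'
from station import ctrl,get_state,vision,ticket,models
import cv2,numpy as np
def look(c):
    s=get_state(); im,d=vision.grab_frame(c); I=vision.camera_info(c); K=I["mtx"]
    if c=="wrist":
        from scipy.spatial.transform import Rotation as Ro
        q=s["eef_rot"]; T=np.eye(4); T[:3,:3]=Ro.from_quat(q[[1,2,3,0]]).as_matrix(); T[:3,3]=s["tcp_pos"]
        T=T@I["hand_eye"]; Rc,C=T[:3,:3],T[:3,3]
    else: Rc,C=I["R"].T,-I["R"].T@I["t"]
    v,u=np.mgrid[:480,:640]
    rays=np.stack([(u-K[0,2])/K[0,0],(v-K[1,2])/K[1,1],np.ones_like(u,float)],-1)@Rc.T
    return im,d,rays,C
def mask(c,n):
    r=models.masks_of(c,n)
    return (r[0]["mask"],r[0]["p"],r[0]["point"]) if r else (None,0,None)
def onplane(m,rays,C,z):       # silhouette pixels onto the plane at height z
    r=rays[m]; return C[:2]+r[:,:2]*((z-C[2])/r[:,2])[:,None]
E
cat > m.py <<'E'
from h import *
np.set_printoptions(precision=4,suppress=True)
names="square_tray narrow_tray thick_lamp thin_lamp amber_bottle jar flask beaker conical_flask crucible".split()
V={c:look(c) for c in("top","side")}; out={}
for n in names:
    for c in V:
        im,d,rays,C=V[c]; m,p,pt=mask(c,n)
        if m is None: print(n,c,"none"); continue
        ok=m&(d>0); P=C+rays[ok]*d[ok][:,None]; z=P[:,2]
        zt=np.percentile(z,97); T=P[z>zt-.008]
        print(n,c,round(p,2),np.round(pt),m.sum(),"z5,50,97",np.percentile(z,[5,50,97]),"topxy",T[:,:2].mean(0),"mid",(np.percentile(P[:,:2],2,axis=0)+np.percentile(P[:,:2],98,axis=0))/2)
        out[n+"_"+c]=P; out["M_"+n+"_"+c]=m
        if "lamp" in n or "tray" in n:
            h={"square_tray":.014,"narrow_tray":.014,"thick_lamp":.025,"thin_lamp":.0185}[n]
            (x,y),wh,a=cv2.minAreaRect((onplane(m,rays,C,h)*1000).astype(np.float32)); print("   rect",x,y,wh,a)
np.savez("m.npz",**out)
E
python3 m.py
```

```text
square_tray top none
square_tray side 0.64 [372. 182.] 2821 z5,50,97 [0.0028 0.0052 0.016 ] topxy [ 0.485  -0.3158] mid [ 0.4885 -0.3201]
   rect 496.68310546875 -311.8551330566406 (208.2286834716797, 198.9837188720703) 80.708740234375
narrow_tray top 0.56 [168. 270.] 5411 z5,50,97 [-0.0003  0.0031  0.0147] topxy [0.5074 0.329 ] mid [0.5055 0.3299]
   rect 505.631591796875 327.5538024902344 (96.71105194091797, 279.1023254394531) 82.26263427734375
narrow_tray side 0.67 [359. 410.] 16705 z5,50,97 [0.0022 0.0039 0.0149] topxy [0.5019 0.3371] mid [0.5043 0.3331]
   rect 504.55401611328125 335.46710205078125 (103.8403091430664, 280.8343505859375) 82.24447631835938
thick_lamp top 0.84 [352. 296.] 1540 z5,50,97 [0.0284 0.0467 0.0524] topxy [ 0.4304 -0.083 ] mid [ 0.4517 -0.0803]
   rect 451.5032958984375 -77.00021362304688 (156.94155883789062, 55.4083366394043) 17.470325469970703
thick_lamp side 0.97 [393. 227.] 2225 z5,50,97 [0.0092 0.037  0.0515] topxy [ 0.4315 -0.0745] mid [ 0.4518 -0.0745]
   rect 450.5649108886719 -84.96105194091797 (171.49859619140625, 130.3313751220703) 13.3269319534
[... 860 characters left out ...]
pxy [0.685  0.1281] mid [0.6853 0.1274]
beaker top 0.63 [308. 226.] 207 z5,50,97 [-0.0003  0.054   0.0626] topxy [0.5904 0.0163] mid [0.5897 0.0167]
beaker side 0.62 [314. 244.] 960 z5,50,97 [0.007  0.0432 0.0614] topxy [0.5878 0.0245] mid [0.5869 0.0192]
conical_flask top 0.86 [268. 230.] 355 z5,50,97 [0.01   0.0352 0.0863] topxy [0.6005 0.1128] mid [0.5988 0.1114]
conical_flask side 0.55 [299. 285.] 1232 z5,50,97 [0.007  0.0366 0.0858] topxy [0.5995 0.1141] mid [0.5982 0.121 ]
crucible top 0.69 [311. 188.] 282 z5,50,97 [0.035  0.0378 0.043 ] topxy [0.6902 0.0125] mid [0.6905 0.0119]
crucible side 0.64 [254. 247.] 554 z5,50,97 [0.0031 0.0351 0.0454] topxy [0.6881 0.0184] mid [0.6884 0.0141]
```

```bash
cat >> h.py <<'E'
def down(yaw):                 # tool down, tool x at 180 deg + yaw: fingers close across a thing lying along yaw
    a=(np.pi+yaw)/2; return [0,np.cos(a),np.sin(a),0]
E
python3 - <<'E'
from h import *
np.set_printoptions(precision=4,suppress=True)
im,d,rays,C=look("top")
w=np.zeros((480,640),np.uint8); w[215:335,405:520]=im.min(2)[215:335,405:520]>120
n,l,s,_=cv2.connectedComponentsWithStats(cv2.morphologyEx(w,cv2.MORPH_CLOSE,np.ones((5,5),np.uint8)))
m=l==1+np.argmax(s[1:,4]); print("square",m.sum(),cv2.minAreaRect((onplane(m,rays,C,.014)*1000).astype(np.float32)))
ok=m&(d>0);P=C+rays[ok]*d[ok][:,None];print("floor,rim z",np.percentile(P[:,2],[5,50,97]))
ctrl.movep([.50,-.02,.42],down(0)); s=get_state(); print(s["time"],s["qpos"])
V=look("wrist"); im,d,rays,C=V; cv2.imwrite("pics/w1.png",im)
for nme,h in [("thick_lamp",.025),("thin_lamp",.0185),("jar",.084),("amber_bottle",.11),("flask",.112)]:
    m,p,pt=mask("wrist",nme)
    if m is None: print(nme,"none");continue
    ok=m&(d>0);P=C+rays[ok]*d[ok][:,None];zt=np.percentile(P[:,2],97);T=P[P[:,2]>zt-.006]
    print(nme,p,np.round(pt),m.sum(),"ztop",zt,"top",T[:,:2].mean(0),cv2.minAreaRect((onplane(m,rays,C,h)*1000).astype(np.float32)) if "lamp" in nme else "")
E
```

```text
square 7156 ((495.1744384765625, -323.68536376953125), (179.56260681152344, 199.22344970703125), 80.67985534667969)
floor,rim z [-0.      0.0036  0.0153]
3.6583 [-0.1387  0.2102  0.1696  1.4446 -0.0356  1.4903  1.6024]
thick_lamp 0.64 [272. 129.] 4817 ztop 0.05143443894664712 top [ 0.4263 -0.0817] ((449.5205078125, -75.80294036865234), (162.27687072753906, 54.4874153137207), 16.784650802612305)
thin_lamp 0.86 [409. 150.] 3902 ztop 0.03844785211740855 top [0.4589 0.0964] ((465.6351013183594, 95.5767593383789), (44.08808517456055, 162.320068359375), 84.98876190185547)
jar 0.85 [229. 243.] 2632 ztop 0.08563132158418718 top [ 0.5774 -0.1321] 
amber_bottle 0.85 [240. 320.] 1994 ztop 0.11110499618018707 top [ 0.6838 -0.12  ] 
flask 0.8 [426. 316.] 1264 ztop 0.1130017650882153 top [0.6841 0.1225]
```

View pics/w1.png

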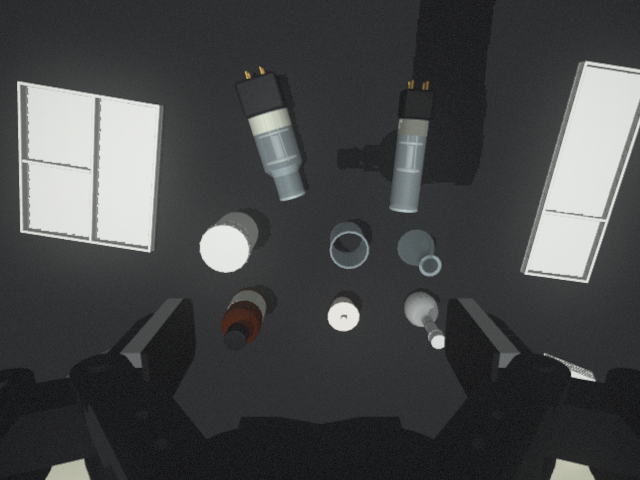

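The wrist view shows both lamps, the jar at (225,247), the bottle and the flask. It agrees with the top view to about 3 mm. Next I'll move the thick lamp.

```bash
cat >> h.py <<'E'
SQ=(np.array([.495,-.323]),np.radians(-9.3)); NA=(np.array([.505,.3295]),np.radians(-7.8))
def tray(T,x,y):
    o,a=T; return o+np.array([x*np.cos(a)-y*np.sin(a),x*np.sin(a)+y*np.cos(a)])
def pick(xy,yaw,ztcp,zhi,force=30):
    p=lambda z:[xy[0],xy[1],z]
    ctrl.ungrasp(); ctrl.movep(p(zhi),down(yaw)); ctrl.movel(p(ztcp+.05),max_speed=.2); ctrl.movel(p(ztcp),max_speed=.1)
    ctrl.close_gripper(force); s=get_state(); ctrl.movel(p(zhi),max_speed=.15)
    s2=get_state(); print("t",round(s2["time"],1),"grip",s["width"],s2["width"],s2["gripper_force"],s2["contact_force"].round(1))
def place(xy,yaw,ztcp,zhi):
    p=lambda z:[xy[0],xy[1],z]
    ctrl.movel(p(zhi),down(yaw),max_speed=.15); ctrl.movel(p(ztcp+.02),max_speed=.15); ctrl.movel(p(ztcp),max_speed=.04)
    s=get_state(); print("force down",s["contact_force"].round(1),"w",s["width"],"tcp",s["tcp_pos"])
    ctrl.ungrasp(); ctrl.movel(p(ztcp+.06),max_speed=.1); ctrl.movel(p(max(zhi,.2)),max_speed=.25); print("t",round(get_state()["time"],1))
E
python3 - <<'E'
from h import *
a=np.radians(17.1)
pick([.455,-.0755],a,.010,.17)
place(tray(SQ,.004,.046),SQ[1],.0145,.17)
im,d,rays,C=look("wrist"); cv2.imwrite("pics/w2.png",im)
E
```

```text
t 8.2 grip 0.04841110175543631 0.04834519716030042 31.269614696502686 [-0.8 -0.2 -2. ]
force down [-0.8 -0.  -1.8] w 0.04887755494432464 tcp [ 0.50627457 -0.27824309  0.01421773]
t 13.3
```

View pics/w2.png

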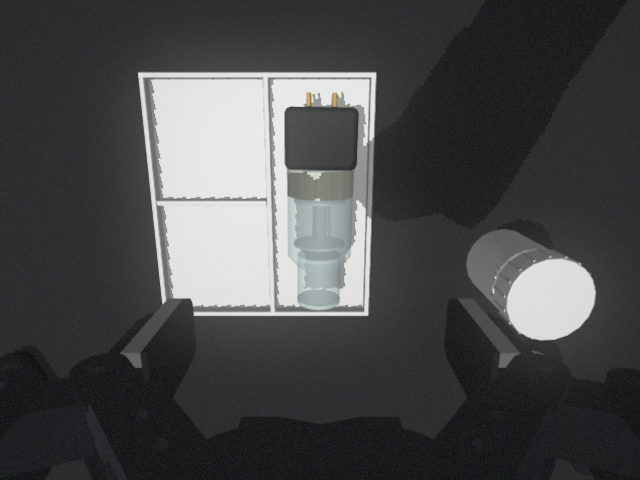

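The thick lamp lies in the long compartment, spanning (320,100) to (320,305), clear of the rims. Now the thin lamp and the jar.

Run:
```python
from h import *
pick([.4715,.0948],np.radians(-5),.010,.17)
place(tray(NA,-.041,0),NA[1],.0145,.17)
im,d,rays,C=look("wrist"); cv2.imwrite("pics/w3.png",im)
```

```text
t 18.0 grip 0.03561558774684004 0.03510851637819776 30.01185894012451 [-0.  -0.2 -1. ]
force down [-0.2  0.5 -1.9] w 0.03525179133735936 tcp [0.4643564  0.33500632 0.01429185]
t 23.4
```

View pics/w3.png

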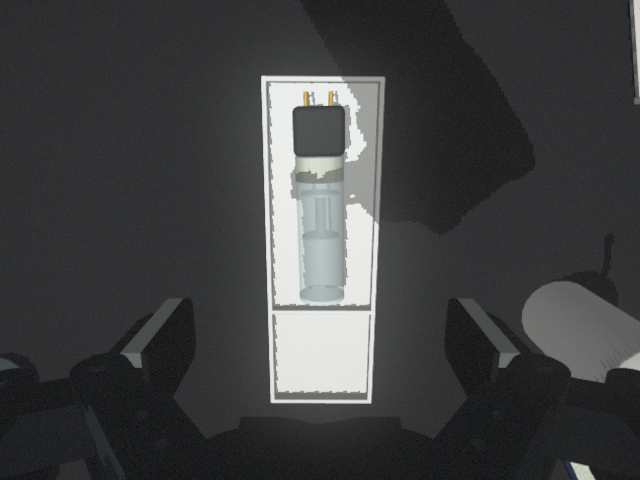

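The thin lamp lies in the long compartment, spanning (320,95) to (320,300). Next the jar, then the bottle.

Run:
```python
from h import *
pick([.579,-.1325],0,.049,.20,40)
place(tray(NA,.094,0),NA[1],.0535,.20)
pick([.685,-.120],0,.083,.25,40)
place(tray(SQ,.048,-.040),SQ[1],.0875,.25)
im,d,rays,C=look("top"); cv2.imwrite("pics/t4.png",im)
```

```text
t 28.3 grip 0.058966548930987676 0.05893571274676802 43.11824977397919 [-0.4 -1.  -1.3]
force down [-0.1  0.5 -0.2] w 0.059061679539901234 tcp [0.59789034 0.31661885 0.0532369 ]
t 34.7
t 39.8 grip 0.026502279206391147 0.02676955677455317 39.39514338970184 [ 0.5 -0.1 -2.2]
force down [ 0.3 -0.4 -1.8] w 0.026593472334299834 tcp [ 0.53587101 -0.37019458  0.08733399]
t 45.5
```

View pics/t4.png

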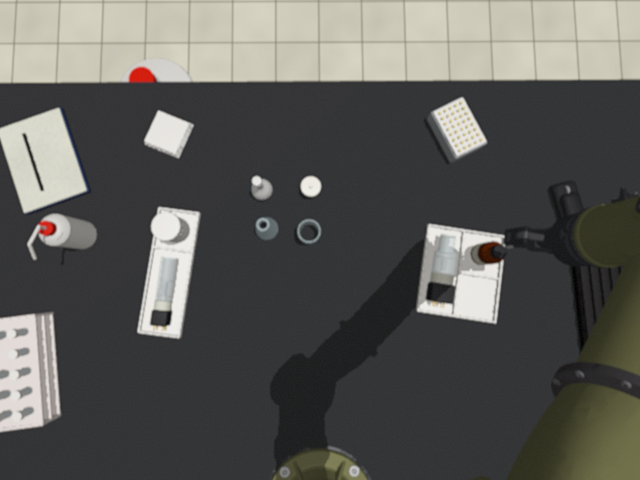

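The jar, bottle and both lamps are in place, at (166,228), (488,253), (163,290) and (443,270). The bystanders haven't moved. The flask is next.

```bash
python3 - <<'E'
from h import *
pick([.6855,.1225],0,.057,.25,30)
place(tray(SQ,-.048,-.040),SQ[1],.061,.25)
ctrl.movep([.45,.0,.4],down(0))
E
python3 m.py
python3 - <<'E'
import sys; sys.path.insert(0,'.')
from h import *
for c in("top","side"): cv2.imwrite(f"pics/{c}5.png",look(c)[0])
E
```

```text
t 51.3 grip 0.01375859776493816 0.01372966439750394 29.146809987723827 [ 0.9  0.1 -0.4]
force down [ 0.1  0.3 -0.1] w 0.013829145216595392 tcp [ 0.4410692  -0.35475469  0.06082824]
t 59.0
square_tray top 0.81 [464. 274.] 4433 z5,50,97 [0.0002 0.004  0.0171] topxy [ 0.4937 -0.3211] mid [ 0.4958 -0.3215]
   rect 495.54925537109375 -322.1778564453125 (181.81231689453125, 198.7451629638672) 81.0202865600586
square_tray side 0.71 [370. 192.] 1411 z5,50,97 [0.0026 0.0068 0.0161] topxy [ 0.4922 -0.2879] mid [ 0.4974 -0.3167]
   rect 496.8371887207031 -311.40496826171875 (203.83261108398438, 199.4297332763672) 80.93853759765625
narrow_tray top 0.83 [175. 273.] 3257 z5,50,97 [-0.0001  0.0036  0.0154] topxy [0.4987 0.3277] mid [0.5056 0.3294]
   rect 505.6725158691406 327.3882141113281 (96.11383056640625, 279.7090759277344) 81.7505874633789
narrow_tray side 0.7 [356. 422.] 9747 z5,50,97 [0.002  0.0043 0.0153] topxy [0.498 0.345] mid [0.5047 0.337 ]
   rect 505.16705322265625 335.617431640625 (104.43122100830078, 280.1396484375) 82.17808532714844
thick_lamp top 0.82 [442. 273.] 1584 z5,50,97 [0
[... 1433 characters left out ...]
 [ 0.4434 -0.3495] mid [ 0.4405 -0.4201]
beaker top 0.64 [304. 222.] 189 z5,50,97 [0.0007 0.0524 0.062 ] topxy [0.5905 0.0186] mid [0.5884 0.0168]
beaker side 0.76 [313. 246.] 980 z5,50,97 [0.006  0.0433 0.061 ] topxy [0.5883 0.017 ] mid [0.5873 0.0181]
conical_flask top 0.76 [268. 229.] 335 z5,50,97 [0.0117 0.0353 0.0861] topxy [0.6    0.1121] mid [0.598  0.1118]
conical_flask side 0.65 [297. 285.] 1279 z5,50,97 [0.0054 0.0354 0.0856] topxy [0.5995 0.1141] mid [0.5999 0.1205]
crucible top 0.76 [310. 185.] 278 z5,50,97 [0.0354 0.0384 0.0445] topxy [0.6897 0.0114] mid [0.6904 0.0112]
crucible side 0.68 [254. 244.] 561 z5,50,97 [0.003  0.0356 0.0424] topxy [0.6892 0.017 ] mid [ 0.6915 -0.017 ]
```

View pics/side5.png

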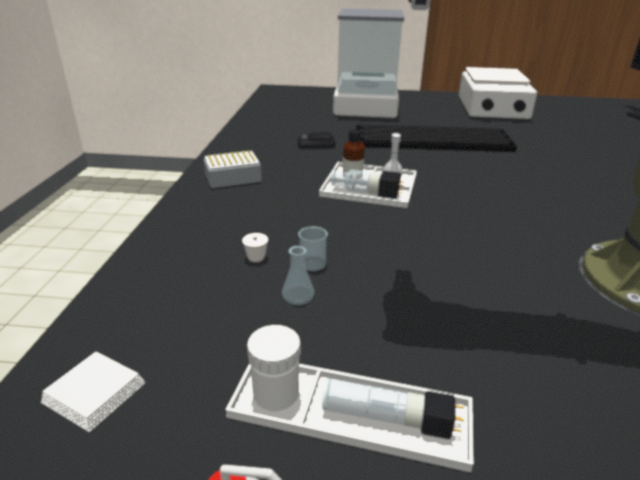

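View pics/top5.png

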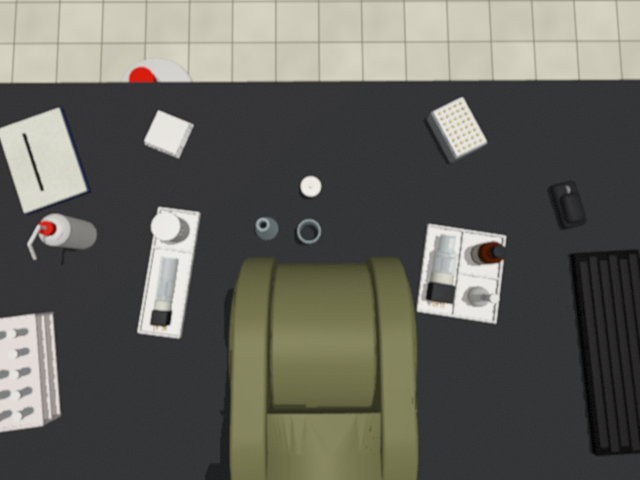

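Both final views show all five items standing or lying in their compartments. The measured tops are about 3 mm higher than at the start, which fits the tray floors. The bystanders are where they were.

```bash
python3 -c "
from h import *
print(ticket.close_job(), get_state()['time'])"
```

```text
the job is handed in; nothing more can be done
the job is handed in; nothing more can be done
```

Both trays are made up as asked and the job is handed in at about 60 s of robot time; the last pictures showed all five items in their compartments and the beaker, conical flask and crucible in place, but no verdict came back.

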